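# Sort the swapped specimen pots and close the tub

### The arm

A 6-joint arm with a two-finger parallel gripper is mounted at the origin on the work surface. World frame = base frame: x ahead of the robot, y to its left, z up, the work surface at z = 0. Lengths are in m, angles in degrees, forces in N, time in s.
With the tool pointing down it reaches from about 0.4 to 0.825 m from the base axis. Payload 7 kg.
Tool frame: the origin (TCP) lies at the very end of the fingers, on their centre line; the grasp point (between the pads) lies 19 mm behind it; z points along the fingers, y is the line along which they close (so a half turn about z gives the same grasp; the last joint's range is limited). The gripper opens to 88 mm and grips with 3 to 60 N. Pads are 19 mm wide; open, the fingers measure 130 mm over their backs; the gripper's body (78 mm by 193 mm) begins 47 mm behind the grasp point.
Start: joints at [91.106, 20.546, 0.682, 0, -70.136, -16.507], TCP at [0.179, 0.651, 0.227] pointing down, gripper open.
Joint ranges: [-176.03, 176.03], [-82.01, 121.73], [-58.28, 71.71], [-173.87, 95.51], [-174.79, -0.11], [-173.66, 173.66]. Speed limits (degrees/s): [136.94, 136.94, 172.46, 180, 180, 180].

### API

Orientations are given as [roll, pitch, yaw] about the fixed x, y, z axes, in that order (R = Rz(yaw) Ry(pitch) Rx(roll)).
In Python, from plant import get_state, capture, close_job, regions_of gives the robot as it stands.
- The arm moves only by the tool jog_arm, never from a script. Its argument "moves" is a list of rows, each a list of 3 entries, a list of its own where there are three numbers: the shift along the tool's x, y, z in cm, then the turn about the tool's z in degrees, then the finger opening in cm, from 0 to 8.76. A call has 1 to 12 rows; each row shifts and turns the commanded pose from where the row before left it, along the tool's axes as they then stand; what a row does not reach is not made up. A row lasts 1/8 s, in which the tool goes at most 62.5 mm and 10.7 degrees, less where a joint would pass 70% of its speed; a pose out of reach is approached as far as the arm can. A call is refused whole if a number of a shift passes 6.25 or a number of a turn 10.7, either way. A call with a gripper value outside its range is refused whole. The fingers move at their own pace and stop on an object; "newtons" is the grip in N (left out, the last holds). Time passes only in rows, so rows that do not move let the fingers close. It gives the time, the measured TCP pose, the force, the opening and the grip force at its end, in the units of the state.
- get_state(): the state, without advancing time (a new reading comes with each control period).
- capture(name): name is "scene" or "top" or "wrist"; returns a dict with "pixels" (420x560x3 uint8, blue, green, red), "mtx" (3x3 intrinsics, pixels), "world_from_camera" (4x4, takes a point from camera to world coordinates); the wrist camera has in their place "hand_eye" (4x4, takes a point from camera to tool coordinates, whose origin is the TCP and whose axes are the flange's). Camera axes: x right, y down, z forward; pixel columns grow to the right and rows downward; lengths in m; the calibration is good to about 2 mm. A picture is of the moment at which its call begins: read the wrist's pose just before it. There is no depth.
- close_job(): hands the job in; it is judged then, once.
Trained networks look in a picture, given as the dict that the camera call returned (one of the last four; its "shot" number tells which), for a name from the list of things; names that differ only in an ending like _2 or _b are one class to them, and where a whole thing is asked for, a point or a joint stands for the part that bears it (a point fixed in the world has none). Each returns a list of dicts, best first, with "confidence" (0 to 1); they miss things now and then, are a little off and sometimes report something else, mostly with a low value. They report only what shows in the picture. A call takes as long as a camera call.
- regions_of(picture, thing): "pixels" (420x560 bool, what is visible of it) and "pixel" ([column, row] in pixels, amid what is visible of it).
The state is a dict: "time_s": time; "joints": joint angles; "qd": joint speeds; "joint_torque": joint torques, N m; "tcp_pos": TCP position; "eef_rot": TCP orientation; "contact_force": force on the tool from outside, world axes, zero at the start; "moment": the same for the moment, N m; "gripper_width": finger opening in m; "gripper_force": force on a finger pad.
Only numpy, scipy, OpenCV 4.12 (cv2) and the standard library are available. Lean on these libraries where they do the work, as an engineer would, in place of code of your own. Each camera call takes 0.05 s, during which the arm holds its last target. There are 200 camera calls.

### The job

The three specimen pots have been left in each other's places: move them so that the red-capped pot stands in the red stand, the yellow-capped pot in the yellow stand and the short blue-capped pot inside the blue tub; the grey stand is free for parking a pot on the way. Then put the blue lid on the tub so that it sits level and fully home. Keep the pots upright throughout and do not shove or knock over the amber bottle.

Things in the scene. Friction and masses are not known exactly. Their poses are not given: they have to be found in the camera images.
- red_pot: Tall screw-cap specimen pot, white with a coloured cap and band, round: cap 45 mm across and 22 mm high, body 42 mm, rigid, 0.04 to 0.17 kg. Red cap, 110 mm high overall. Origin at the centre of its underside, z up along its axis. At the start it stands in the tub, its cap above the tub's rim (the lid cannot seat over it).
- yellow_pot: Tall screw-cap specimen pot, white with a coloured cap and band, round: cap 45 mm across and 22 mm high, body 42 mm, rigid, 0.04 to 0.17 kg. Yellow cap, 110 mm high overall. Origin at the centre of its underside, z up along its axis. At the start it stands in the red stand.
- blue_pot: Short screw-cap specimen pot, white with a coloured cap and band, round: cap 45 mm across and 22 mm high, body 42 mm, rigid, 0.04 to 0.17 kg. Blue cap, 50 mm high overall: the only one that fits under the tub's lid. Origin at the centre of its underside, z up along its axis. At the start it stands in the yellow stand.
- lid: Loose round blue lid, 156 mm across, 0.10 to 0.21 kg. Upwards: tapered plug 12 mm deep (108 mm across below, 120 above), plate 6 mm thick, black upright knob 25 mm across, 18 to 52 mm above the origin. Origin: centre of the plug's underside, z up. Starts lying on the bench, knob up. Seated, the plate rests on the tub's rim, origin 68 mm above the tub's; the plug has 10 mm of play all round.
- tub: Round open blue tub fixed to the bench: outside 148 mm, inside 140 mm across, 80 mm high, inner floor 5 mm above the bench. Origin at the centre of its underside, on the bench.
- red_stand: Red stand fixed to the bench: a shallow round cup, 84 mm across, 14 mm high, with a socket 64 mm across whose floor is 5 mm above the bench (a pot stands in it with about 10 mm of play all round). Origin at the centre of its underside, on the bench. 
- yellow_stand: Yellow stand fixed to the bench: a shallow round cup, 84 mm across, 14 mm high, with a socket 64 mm across whose floor is 5 mm above the bench (a pot stands in it with about 10 mm of play all round). Origin at the centre of its underside, on the bench. 
- grey_stand: Grey stand fixed to the bench: a shallow round cup, 84 mm across, 14 mm high, with a socket 64 mm across whose floor is 5 mm above the bench (a pot stands in it with about 10 mm of play all round). Origin at the centre of its underside, on the bench. Empty at the start.
- amber_bottle: Loose amber bottle with a black cap, 58 mm across, 125 mm high, standing among the other things; not to be disturbed. Origin at the centre of its underside, z up along its axis. 

How it is judged (in metres and radians):
At the end, for the whole second after the job is handed in: Red and yellow pot each within 14 mm of its stand's centre, on its floor; blue pot on the tub's floor; all upright within 0.1 rad. Lid within 14 mm of the tub's centre, level within 0.05 rad, its origin 64 to 71 mm above the tub's. All at rest (horizontal distance between blue_pot and tub below 0.052 m and z of blue_pot in the frame of tub below 0.009 m and angle between each of blue_pot, red_pot, yellow_pot's own z axis and vertical below 0.1 rad and linear speed of each of blue_pot, red_pot, yellow_pot, lid below 0.02 m/s and horizontal distance between red_pot and red_stand below 0.014 m and z of red_pot in the frame of red_stand below 0.009 m and horizontal distance between yellow_pot and yellow_stand below 0.014 m and z of yellow_pot in the frame of yellow_stand below 0.009 m and horizontal distance between lid and tub below 0.014 m and z of lid in the frame of tub between 0.064 and 0.071 m and angle between lid's own z axis and vertical below 0.05 rad); the robot touches nothing.
It fails at once if a specimen pot is tipped by more than 0.6 rad (angle between any of red_pot, yellow_pot, blue_pot's own z axis and vertical above 0.6 rad).
It fails at once if the amber bottle is shoved by more than 30 mm or tipped by more than 0.4 rad (distance of amber_bottle from where it was at the start of the episode above 0.03 m or angle between amber_bottle's own z axis and vertical above 0.4 rad).
It also fails if it takes over 128 s, if anything falls off the work surface, if the arm or the gripper's body presses on something with over 40 N, if the wrist force passes 120 N, or if a joint passes its speed limit or range.

## Working session

There is one attempt and no reset: what is moved stays moved. The work goes in short steps, Python scripts to look and compute and a tool call to move; the robot and the scene stay as the last step left them, time stands still between calls to the robot, and variables do not carry over. Pictures are saved under pics/ and viewed, at most 14 in all, crops included, and the job is handed in when it is done.

Besides the shell and the picture viewer there is one more tool, called as a command line: name --argument value ..., lists and objects as JSON in quotes. jog_arm: Moves the arm, as the interface text tells. Its arguments: {"type":"object","properties":{"moves":{"type":"array"},"newtons":{"type":"number"}},"required":["moves"]}

```bash
ls; mkdir -p pics; cat > h.py <<'E'
from plant import *
import numpy as np, cv2
def ray(p,px):
    K=p["mtx"];T=np.array(p["world_from_camera"])
    d=T[:3,:3]@np.linalg.inv(K)@[px[0],px[1],1]
    return T[:3,3],d
def at(p,px,z):
    o,d=ray(p,px);return o+d*(z-o[2])/d[2]
E
python3 - <<'E'
from h import *
print(get_state())
for c in ["scene","top"]:
    p=capture(c);cv2.imwrite(f"pics/{c}0.png",p["pixels"])
    print(c,np.round(p["world_from_camera"],3).tolist())
    for t in ["red_pot","yellow_pot","blue_pot","lid","tub","red_stand","yellow_stand","grey_stand","amber_bottle"]:
        for r in regions_of(p,t)[:2]:
            m=r["pixels"];ys,xs=np.nonzero(m)
            print(t,round(r["confidence"],2),np.round(r["pixel"]),m.sum(),xs.min(),xs.max(),ys.min(),ys.max(),[np.round(at(p,r["pixel"],z)[:2],3).tolist() for z in (0,.05,.11)])
E
```

```text
pics
{'time_s': 0.0, 'joints': array([ 9.11061585e+01,  2.05915694e+01,  6.33049894e-01, -1.93767177e-02,
       -7.01349821e+01, -1.65092239e+01]), 'qd': array([-0.01031672, -0.05703896, -0.01612791, -0.03201174,  0.04539773,
        0.01838744]), 'joint_torque': array([-1.44678230e-03, -5.82709587e+01,  2.93058479e+01,  6.99771255e+00,
        6.98751857e-03, -1.54856684e-04]), 'tcp_pos': array([0.1791595 , 0.65028203, 0.225618  ]), 'eef_rot': array([ 1.79905176e+02, -9.10850931e-03, -1.54096571e+01]), 'contact_force': array([-0.41026084, -0.26373665, -0.22178444]), 'moment': array([ 0.00057509,  0.00155209, -0.01057565]), 'gripper_force': 0.0, 'gripper_width': 0.08713028098259842}
scene [[-0.638, 0.661, -0.395, 0.967], [0.77, 0.546, -0.33, 0.376], [-0.002, -0.515, -0.857, 1.009], [0.0, 0.0, 0.0, 1.0]]
red_pot 0.8 [141. 153.] 854 123 153 133 177 [[0.593, -0.363], [0.612, -0.326], [0.634, -0.282]]
yellow_pot 0.68 [375. 324.] 891 360 389 298 339 [[0.586, 0.292], [0.604, 0.297], [0.627, 0.302]]
lid 0.59 [291. 267.] 4297 253 329 233 303 [[0.596, 0.09], [0.614, 0.104], [0.636, 0.121]]
t
[... 959 characters left out ...]
.196], [0.455, -0.181]]
lid 0.91 [221. 176.] 5147 182 262 137 217 [[0.603, 0.101], [0.595, 0.095], [0.585, 0.088]]
tub 0.61 [443. 172.] 5486 394 490 117 203 [[0.609, -0.332], [0.6, -0.312], [0.59, -0.288]]
red_stand 0.92 [127. 188.] 837 97 141 156 199 [[0.583, 0.282], [0.576, 0.265], [0.567, 0.245]]
yellow_stand 0.68 [372. 259.] 943 355 399 233 276 [[0.442, -0.189], [0.444, -0.177], [0.445, -0.163]]
grey_stand 0.83 [319. 164.] 1504 298 341 144 187 [[0.627, -0.09], [0.617, -0.085], [0.606, -0.078]]
amber_bottle 0.87 [147. 266.] 1191 128 170 247 281 [[0.432, 0.241], [0.434, 0.227], [0.437, 0.209]]
amber_bottle 0.58 [129. 187.] 811 97 141 156 199 [[0.584, 0.278], [0.577, 0.261], [0.568, 0.241]]
```

View pics/scene0.png

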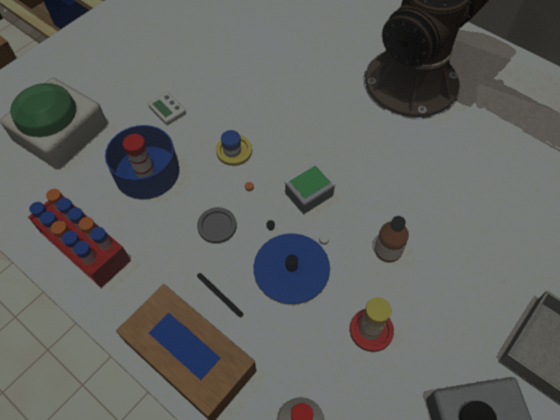

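View pics/top0.png

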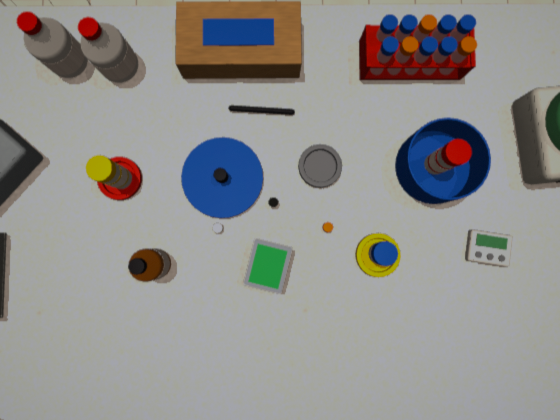

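The scene shows the red pot in the tub (top view cap at 457,152), yellow pot in the red stand (cap 100,167), blue pot in the yellow stand (cap 385,253), the empty grey stand (320,166), the lid (222,177) and the bottle (147,265). The network confuses the bottle with blue_pot in one case. Next I fit cylinder outlines in both views.

```bash
cat >> h.py <<'E'
from scipy.optimize import least_squares
def proj(p,X):
    T=np.linalg.inv(np.array(p["world_from_camera"]))
    c=X@T[:3,:3].T+T[:3,3]; u=c@np.array(p["mtx"]).T; return u[:,:2]/u[:,2:]
def cyl(x,y,r,z0,z1):
    a=np.linspace(0,2*np.pi,72);c=np.c_[x+r*np.cos(a),y+r*np.sin(a)]
    return np.r_[np.c_[c,0*a+z0],np.c_[c,0*a+z1]]
def bb(u): return np.r_[u.min(0),u.max(0)]
COL={"red":[(0,8),(174,180)],"yellow":[(22,36)],"blue":[(105,125)]}
def cmask(p,col):
    h=cv2.cvtColor(p["pixels"],cv2.COLOR_BGR2HSV)
    m=np.zeros(h.shape[:2],bool)
    if col=="grey": return (h[...,1]<60)&(h[...,2]<115)
    for a,b in COL[col]: m|=(h[...,0]>=a)&(h[...,0]<=b)&(h[...,1]>110)&(h[...,2]>40)
    return m
def fit(ps,col,guess,r,z0,z1,pad=8):
    """fit cylinder outline boxes to colour blob nearest the guess, over pictures ps"""
    obs=[]
    for p in ps:
        b=bb(proj(p,cyl(*guess,r,z0,z1))); m=cmask(p,col).astype(np.uint8)
        w=np.zeros_like(m);x0,y0,x1,y1=[max(0,int(v)) for v in b+[-pad,-pad,pad,pad]];w[y0:y1+1,x0:x1+1]=m[y0:y1+1,x0:x1+1]
        n,l,s,c=cv2.connectedComponentsWithStats(w)
        k=1+np.argmax(s[1:,4]);s=s[k];obs.append(np.r_[s[0]-.5,s[1]-.5,s[0]+s[2]-.5,s[1]+s[3]-.5])
    f=lambda q:np.concatenate([bb(proj(p,cyl(*q,r,z0,z1)))-o for p,o in zip(ps,obs)])
    s=least_squares(f,guess,loss="soft_l1");return s.x,f(s.x)
E
cat > m.py <<'E'
from h import *
T=capture("top");S=capture("scene")
J=[("ypot","yellow",(.593,.283),.0225,.093,.115),("rpot","red",(.62,-.30),.0225,.093,.115),("bpot","blue",(.45,-.2),.0225,.033,.055),
("rst","red",(.60,.28),.042,0,.014),("yst","yellow",(.445,-.19),.042,0,.014),("gst","grey",(.62,-.09),.042,0,.014),("lid","blue",(.6,.1),.078,.012,.018),("tub","blue",(.62,-.3),.074,0,.08)]
for n,*a in J:
    for ps in ([T],[S]):
        try:x,f=fit(ps,*a);print(n,np.round(x,4),np.round(f,1))
        except Exception as e:print(n,e)
E
python3 m.py
```

```text
ypot [0.602  0.2921] [-0.8 -0.8  0.9  0.8]
ypot [0.5994 0.2896] [-1.3 -2.8  1.2  1.9]
rpot [ 0.6245 -0.313 ] [-0.4 -0.4  0.4  0.4]
rpot [ 0.6258 -0.3156] [-1.  -0.7  1.   0.6]
bpot [ 0.454  -0.2004] [-0.4 -0.1  0.4  0.1]
bpot [ 0.4483 -0.207 ] [-1.3 -4.2  1.3  2.4]
rst [0.6006 0.2949] [-0.7 -0.7  0.7  0.7]
rst [0.6021 0.2929] [-1.  -2.5  1.   1.5]
yst [ 0.4508 -0.1984] [-0.5 -0.4  0.5  0.4]
yst [ 0.4492 -0.2008] [-1.3 -2.9  1.3  1.6]
gst [ 0.6202 -0.09  ] [-0.1 -0.2  0.1  0.2]
gst [ 0.6222 -0.0911] [ 0.4 -0.3 -0.5  0.3]
lid [0.5994 0.0973] [-0.2 -0.8  0.2  0.8]
lid [0.5997 0.095 ] [-0.6 -1.6  0.6  1. ]
tub [ 0.6212 -0.3116] [-0.8 -1.1  0.7  1.2]
tub [ 0.6073 -0.3313] [-2.3 -9.2  4.5  1.5]
```

jog_arm --moves '[[[0,0,0],-7.7,8.7],[[0,0,0],-7.7,8.7]]'

```text
time_s: 1.35
tcp_pos: [0.1793, 0.6507, 0.2266]
eef_rot: [-180.0, -0.0, 0.2]
contact_force: [0.2, -0.0, 0.3]
gripper_width: 0.0865
gripper_force: 0.0
```

jog_arm --moves '[[[4.2,3.6,0],0,8.7],[[4.2,3.6,0],0,8.7],[[4.2,3.6,0],0,8.7],[[4.2,3.6,0],0,8.7],[[4.2,3.6,0],0,8.7],[[4.2,3.6,0],0,8.7],[[4.2,3.6,0],0,8.7],[[4.2,3.6,0],0,8.7],[[4.2,3.6,0],0,8.7],[[4.2,3.6,0],0,8.7],[[0,0,0],0,8.7],[[0,0,0],0,8.7]]'

```text
time_s: 2.85
tcp_pos: [0.5993, 0.2904, 0.2263]
eef_rot: [180.0, 0.0, -0.1]
contact_force: [-0.4, 0.2, -1.1]
gripper_width: 0.0868
gripper_force: 0.0
```

jog_arm --moves '[[[0.1,0,4],0,8.7],[[0,0,4],0,8.7],[[0,0,3],0,8.7],[[0,0,2.1],0,8.7],[[0,0,1],0,8.7],[[0,0,0],0,8.7],[[0,0,0],0,4],[[0,0,0],0,4],[[0,0,0],0,4],[[0,0,0],0,4],[[0,0,0],0,4]]' --newtons 20

```text
time_s: 4.22
tcp_pos: [0.6003, 0.2907, 0.0856]
eef_rot: [-180.0, -0.0, -0.0]
contact_force: [-0.3, -0.4, 0.9]
gripper_width: 0.0445
gripper_force: 20.0
```

jog_arm --moves '[[[0,0,-2],0,4],[[0,0,-4],0,4],[[0,0,-5],0,4],[[0,0,-4],0,4],[[0.2,4,0],0,4],[[0.3,5,0],0,4],[[0.3,5.5,0],0,4],[[0.3,5.5,0],0,4],[[0.3,5.5,0],0,4],[[0.3,5.5,0],0,4],[[0.2,4,0],0,4],[[0.2,3.1,0],0,4]]'

```text
time_s: 5.72
tcp_pos: [0.6208, -0.0922, 0.2353]
eef_rot: [-180.0, 0.0, -0.1]
contact_force: [0.7, 0.5, -0.8]
gripper_width: 0.0446
gripper_force: 20.0
```

jog_arm --moves '[[[0,0,0],0,4],[[0,0,0],0,4]]'

```text
time_s: 5.98
tcp_pos: [0.6211, -0.0901, 0.2353]
eef_rot: [-180.0, 0.0, -0.0]
contact_force: [-0.5, 0.4, -0.8]
gripper_width: 0.0445
gripper_force: 20.0
```

```bash
python3 - <<'E'
from h import *
T=capture("top");p=capture("wrist");cv2.imwrite("pics/a.png",np.hstack([T["pixels"],p["pixels"]])[:, ::1] if 0 else cv2.resize(np.hstack([T["pixels"],p["pixels"]]),(800,300)))
print(np.round(p["hand_eye"],3).tolist())
E
```

```text
[[-0.0, -0.952, -0.307, 0.084], [1.0, -0.0, -0.0, -0.0], [0.0, -0.307, 0.952, -0.157], [0.0, 0.0, 0.0, 1.0]]
```

View pics/a.png

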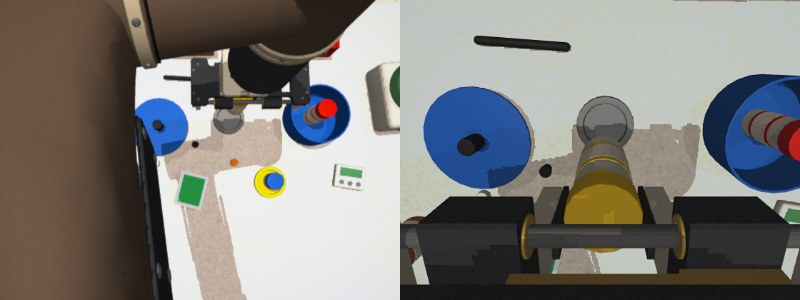

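The yellow pot hangs upright in the fingers over the grey stand (wrist view, about 605,120). I lower and release it.

jog_arm --moves '[[[0,0,4],0,4],[[0,0,5],0,4],[[0,0,3],0,4],[[0,0,1.9],0,4],[[0,0,0.9],0,4],[[0,0,0.1],0,4],[[0,0,0],0,8.7],[[0,0,0],0,8.7],[[0,0,0],0,8.7],[[0,0,0],0,8.7]]'

```text
time_s: 7.32
tcp_pos: [0.6214, -0.0903, 0.0869]
eef_rot: [-180.0, -0.0, -0.0]
contact_force: [-0.3, -0.1, 0.3]
gripper_width: 0.079
gripper_force: 0.0
```

jog_arm --moves '[[[0,0,-2],0,8.7],[[0,0,-5],0,8.7],[[0,0,-5],0,8.7],[[0,0,-3],0,8.7],[[0.1,5.6,0],0,8.7],[[0.1,5.6,0],0,8.7],[[0.1,5.6,0],0,8.7],[[0.1,5.6,0],0,8.7],[[0,0,0],0,8.7],[[0,0,0],0,8.7]]'

```text
time_s: 8.57
tcp_pos: [0.6249, -0.3144, 0.2362]
eef_rot: [-180.0, 0.0, -0.1]
contact_force: [-0.3, 0.2, -0.2]
gripper_width: 0.0868
gripper_force: 0.0
```

jog_arm --moves '[[[0,0,4],0,8.7],[[0,0,4],0,8.7],[[0,0,4],0,8.7],[[0,0,1.8],0,8.7],[[0,0,1],0,8.7],[[0,0,0],0,8.7],[[0,0,0],0,4],[[0,0,0],0,4],[[0,0,0],0,4],[[0,0,0],0,4],[[0,0,0],0,4]]'

```text
time_s: 9.95
tcp_pos: [0.6253, -0.3144, 0.0886]
eef_rot: [180.0, -0.0, -0.0]
contact_force: [-0.0, -0.7, 0.4]
gripper_width: 0.0447
gripper_force: 20.0
```

jog_arm --moves '[[[0,0,-2],0,4],[[0,0,-4],0,4],[[0,0,-5],0,4],[[0,0,-5],0,4],[[-0.2,-4,0],0,4],[[-0.2,-5.4,0],0,4],[[-0.2,-5.4,0],0,4],[[-0.2,-5.4,0],0,4],[[-0.2,-5.4,0],0,4],[[-0.2,-5.4,0],0,4],[[-0.2,-5.4,0],0,4],[[-0.2,-5.4,0],0,4]]'

```text
time_s: 11.45
tcp_pos: [0.6088, 0.1055, 0.2485]
eef_rot: [-180.0, 0.0, 0.0]
contact_force: [0.7, 0.5, -0.6]
gripper_width: 0.0446
gripper_force: 20.0
```

jog_arm --moves '[[[-0.2,-5.4,0],0,4],[[-0.2,-5.4,0],0,4],[[-0.2,-4.2,0],0,4],[[-0.2,-4,0],0,4],[[0,0,0],0,4],[[0,0,0],0,4]]'

```text
time_s: 12.2
tcp_pos: [0.601, 0.2935, 0.2481]
eef_rot: [180.0, 0.0, 0.0]
contact_force: [0.4, 0.1, -1.5]
gripper_width: 0.0442
gripper_force: 20.0
```

jog_arm --moves '[[[0,0,4],0,4],[[0,0,5],0,4],[[0,0,4],0,4],[[0,0,1.9],0,4],[[0,0,0.9],0,4],[[0,0,0.1],0,4],[[0,0,0],0,8.7],[[0,0,0],0,8.7],[[0,0,0],0,8.7],[[0,0,0],0,8.7]]'

```text
time_s: 13.45
tcp_pos: [0.6014, 0.2939, 0.0899]
eef_rot: [-180.0, -0.0, 0.0]
contact_force: [0.3, -0.1, -0.5]
gripper_width: 0.079
gripper_force: 0.0
```

jog_arm --moves '[[[0,0,-2],0,8.7],[[0,0,-5],0,8.7],[[0,0,-5],0,8.7],[[0,0,-4],0,8.7],[[-1.2,4,0],0,8.7],[[-1.5,5,0],0,8.7],[[-1.5,5,0],0,8.7],[[-1.5,5,0],0,8.7],[[-1.5,5,0],0,8.7],[[-1.5,5,0],0,8.7],[[-1.5,5,0],0,8.7],[[-1.5,5,0],0,8.7]]'

```text
time_s: 14.95
tcp_pos: [0.4836, -0.0977, 0.25]
eef_rot: [-180.0, -0.1, 0.0]
contact_force: [1.0, -0.7, 0.4]
gripper_width: 0.0872
gripper_force: 0.0
```

jog_arm --moves '[[[-1.5,5,0],0,8.7],[[-1.5,5.4,0],0,8.7],[[0,0,0],0,8.7],[[0,0,0],0,8.7]]'

```text
time_s: 15.45
tcp_pos: [0.4542, -0.2005, 0.2497]
eef_rot: [-180.0, -0.0, -0.1]
contact_force: [-0.5, 0.3, -0.3]
gripper_width: 0.0871
gripper_force: 0.0
```

jog_arm --moves '[[[0,0,4],0,8.7],[[0,0,5],0,8.7],[[0,0,5],0,8.7],[[0,0,4],0,8.7],[[-0.1,0,3],0,8.7],[[0,0,1.4],0,8.7],[[0,0,0],0,8.7],[[0,0,0],0,4],[[0,0,0],0,4],[[0,0,0],0,4],[[0,0,0],0,4],[[0,0,0],0,4]]'

```text
time_s: 16.95
tcp_pos: [0.4534, -0.2004, 0.0258]
eef_rot: [180.0, -0.0, -0.0]
contact_force: [-0.4, -0.1, 2.0]
gripper_width: 0.0445
gripper_force: 20.0
```

jog_arm --moves '[[[0,0,-2],0,4],[[0,0,-4],0,4],[[0,0,-5],0,4],[[0,0,-5],0,4],[[3,2,0],0,4],[[4,2.6,0],0,4],[[4,2.6,0],0,4],[[4,2.6,0],0,4],[[1.9,1.4,0],0,4],[[0,0,0],0,4],[[0,0,0],0,4]]'

```text
time_s: 18.32
tcp_pos: [0.6216, -0.312, 0.185]
eef_rot: [-180.0, 0.1, -0.0]
contact_force: [-0.5, 1.2, -0.6]
gripper_width: 0.0445
gripper_force: 20.0
```

```bash
python3 - <<'E'
from h import *
T=capture("scene");p=capture("wrist");cv2.imwrite("pics/b.png",cv2.resize(np.hstack([T["pixels"],p["pixels"]]),(800,300)))
E
```

```text
(no output)
```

View pics/b.png

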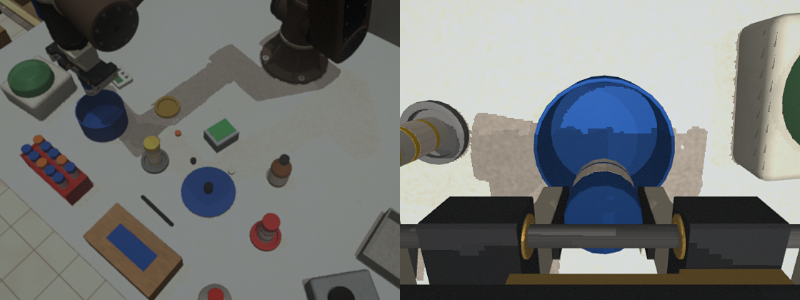

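Red is in the red stand, yellow in grey, blue is over the centre of the tub. Lowering; opening only to 6 cm within the tub.

jog_arm --moves '[[[0,0,4],0,4],[[0,0,5],0,4],[[0,0,3.5],0,4],[[0,0,2],0,4],[[0,0,1.2],0,4],[[0,0,0.1],0,4],[[0,0,0],0,6],[[0,0,0],0,6],[[0,0,0],0,6]]'

```text
time_s: 19.55
tcp_pos: [0.6227, -0.3124, 0.0285]
eef_rot: [180.0, -0.1, 0.0]
contact_force: [-0.4, -0.3, -0.2]
gripper_width: 0.0598
gripper_force: 0.0
```

jog_arm --moves '[[[0,0,-2],0,6],[[0,0,-5],0,6],[[0,0,-6],0,6],[[0,0,-6],0,8.7],[[0,0,-2],0,8.7],[[0,-5.5,0],0,8.7],[[0,-5.5,0],0,8.7],[[0,-5.5,0],0,8.7],[[0,-5.6,0],0,8.7],[[0,0,0],0,8.7],[[0,0,0],0,8.7]]'

```text
time_s: 20.92
tcp_pos: [0.6224, -0.0911, 0.239]
eef_rot: [180.0, -0.1, 0.1]
contact_force: [-0.4, 0.5, 0.6]
gripper_width: 0.087
gripper_force: 0.0
```

Now the yellow pot: down to 0.087 and grip.

jog_arm --moves '[[[0,0,4],0,8.7],[[0,0,4],0,8.7],[[0,0,4],0,8.7],[[0,0,2.2],0,8.7],[[-0.1,-0.1,1],0,8.7],[[0,0,0],0,8.7],[[0,0,0],0,4],[[0,0,0],0,4],[[0,0,0],0,4],[[0,0,0],0,4],[[0,0,0],0,4]]'

```text
time_s: 22.3
tcp_pos: [0.6213, -0.0902, 0.0857]
eef_rot: [-180.0, -0.0, 0.0]
contact_force: [0.8, 1.4, 1.3]
gripper_width: 0.0445
gripper_force: 20.0
```

jog_arm --moves '[[[0,0,-2],0,4],[[0,0,-4],0,4],[[0,0,-5],0,4],[[0,0,-4],0,4],[[-3,2,0],0,4],[[-4,2.5,0],0,4],[[-4,2.5,0],0,4],[[-4,2.5,0],0,4],[[-2.1,1.4,0],0,4],[[0,0,0],0,4],[[0,0,0],0,4]]'

```text
time_s: 23.68
tcp_pos: [0.4509, -0.1992, 0.2357]
eef_rot: [180.0, -0.0, -0.0]
contact_force: [0.3, 0.6, -1.7]
gripper_width: 0.0442
gripper_force: 20.0
```

Down 14.9 cm, release, rise, then head for the lid at (0.5995, 0.0965).

jog_arm --moves '[[[0,0,4],0,4],[[0,0,5],0,4],[[0,0,3],0,4],[[0,0,1.9],0,4],[[0,0,0.9],0,4],[[0,0,0.1],0,4],[[0,0,0],0,8.7],[[0,0,0],0,8.7],[[0,0,0],0,8.7],[[0,0,0],0,8.7]]'

```text
time_s: 24.92
tcp_pos: [0.4504, -0.1993, 0.0869]
eef_rot: [180.0, -0.0, -0.0]
contact_force: [0.5, -0.1, -0.6]
gripper_width: 0.0795
gripper_force: 0.0
```

jog_arm --moves '[[[0,0,-2],0,8.7],[[0,0,-5],0,8.7],[[0,0,-5],0,8.7],[[0,0,-2],0,8.7],[[2.4,-4.9,0],0,8.7],[[2.5,-4.9,0],0,8.7],[[2.5,-5,0],0,8.7],[[2.5,-5,0],0,8.7],[[2.5,-5,0],0,8.7],[[2.5,-4.8,0],0,8.7],[[0,0,0],0,8.7],[[0,0,0],0,8.7]]'

```text
time_s: 26.42
tcp_pos: [0.5989, 0.0967, 0.2261]
eef_rot: [180.0, 0.1, 0.0]
contact_force: [0.1, 0.2, -0.8]
gripper_width: 0.0875
gripper_force: 0.0
```

```bash
python3 - <<'E'
from h import *
s=get_state();p=capture("wrist");cv2.imwrite("pics/c.png",p["pixels"])
R=np.eye(4)
from scipy.spatial.transform import Rotation as Ro
R[:3,:3]=Ro.from_euler("xyz",s["eef_rot"],degrees=True).as_matrix();R[:3,3]=s["tcp_pos"]
p["world_from_camera"]=R@p["hand_eye"]
print(s["tcp_pos"],fit([p],"blue",(.5995,.0965),.078,.012,.018,12))
p2=capture("scene")
for n,c,g,r,z0,z1 in [("y","yellow",(.451,-.199),.0225,.093,.115),("r","red",(.601,.294),.0225,.093,.115)]:
    print(n,fit([p2],c,g,r,z0,z1))
E
```

```text
[0.59889009 0.09672474 0.22613108] (array([0.60190959, 0.09647469]), array([-1.38437577, -0.64689803,  1.38608816,  1.39450051]))
y (array([ 0.44787823, -0.20354812]), array([-0.76120743, -3.35666583,  0.7820605 ,  2.23058343]))
r (array([0.61415977, 0.29409364]), array([ 4.99861524,  3.82430047, -3.34447915, -2.18691826]))
```

View pics/c.png

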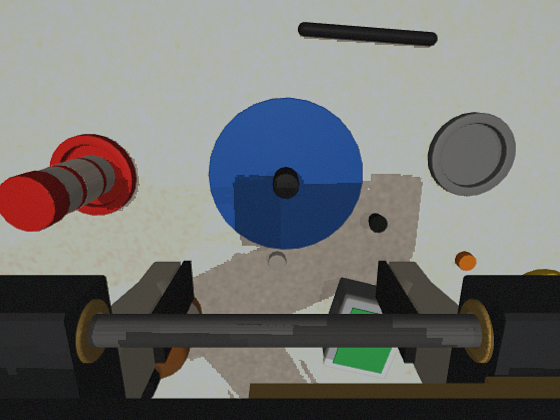

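The lid is central below (cols 210–362, rows 98–250) with the knob at (286,182); red pot stands in its stand.

jog_arm --moves '[[[0.2,0,4],0,6],[[0,0,5],0,6],[[0,0,5],0,6],[[0,0,3.5],0,6],[[0,0,2],0,6],[[0,0,0.9],0,6],[[0,0,0],0,6],[[0,0,0],0,2],[[0,0,0],0,2],[[0,0,0],0,2],[[0,0,0],0,2],[[0,0,0],0,2]]' --newtons 40

```text
time_s: 28.02
tcp_pos: [0.6014, 0.0967, 0.0229]
eef_rot: [180.0, -0.0, 0.0]
contact_force: [-0.8, -1.1, 2.8]
gripper_width: 0.0242
gripper_force: 40.0
```

jog_arm --moves '[[[0,0,-2],0,2],[[0,0,-4],0,2],[[0,0,-5],0,2],[[0,0,-4],0,2],[[0.2,4,0],0,2],[[0.3,5,0],0,2],[[0.3,5.5,0],0,2],[[0.3,5.5,0],0,2],[[0.3,5.5,0],0,2],[[0.3,5.5,0],0,2],[[0.2,5,0],0,2],[[0.1,4.9,0],0,2]]'

```text
time_s: 29.52
tcp_pos: [0.6209, -0.3138, 0.1718]
eef_rot: [-180.0, 0.1, -0.0]
contact_force: [0.8, -0.3, -0.8]
gripper_width: 0.0244
gripper_force: 40.0
```

jog_arm --moves '[[[0,0,0],0,2],[[0,0,0],0,2]]'

```text
time_s: 29.78
tcp_pos: [0.6207, -0.3122, 0.1717]
eef_rot: [-180.0, 0.1, -0.1]
contact_force: [-0.1, 0.5, -1.6]
gripper_width: 0.0242
gripper_force: 40.0
```

```bash
python3 - <<'E'
from h import *
T=capture("scene");p=capture("wrist");cv2.imwrite("pics/d.png",cv2.resize(np.hstack([T["pixels"],p["pixels"]]),(800,300)))
E
```

```text
(no output)
```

View pics/d.png

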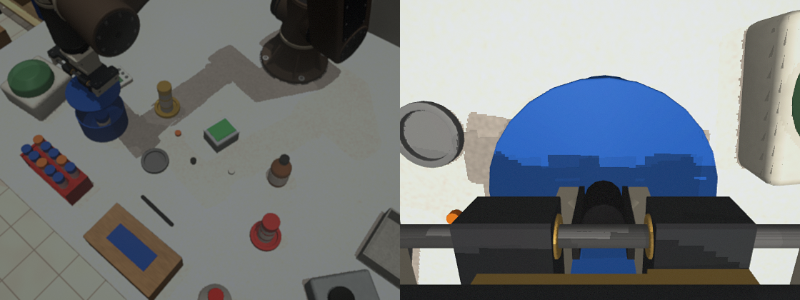

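The lid hangs level over the tub, yellow pot in the yellow stand, bottle untouched. Lowering 8.0 cm.

jog_arm --moves '[[[0.1,0,3],0,2],[[0,0,2],0,2],[[0,0,1],0,2],[[0,0,1],0,2],[[0,0,0.5],0,2],[[0,0,0.5],0,2],[[0,0,0],0,2],[[0,0,0],0,2]]'

```text
time_s: 30.88
tcp_pos: [0.6224, -0.3124, 0.0929]
eef_rot: [180.0, -0.0, -0.0]
contact_force: [0.3, 0.5, -1.2]
gripper_width: 0.024
gripper_force: 40.0
```

jog_arm --moves '[[[0,0,0.1],0,2],[[0,0,0.1],0,2],[[0,0,0],0,2],[[0,0,0],0,6],[[0,0,0],0,6],[[0,0,0],0,6],[[0,0,0],0,6]]'

```text
time_s: 31.75
tcp_pos: [0.6223, -0.3123, 0.0906]
eef_rot: [180.0, -0.0, 0.0]
contact_force: [-0.3, 0.1, 0.1]
gripper_width: 0.0568
gripper_force: 0.0
```

jog_arm --moves '[[[0,0,-2],0,6],[[0,0,-5],0,6],[[0,0,-5],0,6],[[0,0,-4],0,6],[[0,-5.5,0],0,6],[[0,-5.5,0],0,6],[[0,-5.5,0],0,6],[[0,-5.5,0],0,6],[[0,-5.5,0],0,6],[[0,-5.5,0],0,6],[[0,0,0],0,6],[[0,0,0],0,6]]'

```text
time_s: 33.25
tcp_pos: [0.6222, 0.018, 0.2506]
eef_rot: [180.0, -0.0, 0.1]
contact_force: [0.5, -0.3, -0.9]
gripper_width: 0.0601
gripper_force: 0.0
```

```bash
python3 - <<'E'
from h import *
T=capture("top");S=capture("scene");cv2.imwrite("pics/e.png",cv2.resize(np.hstack([S["pixels"],T["pixels"]]),(800,300)))
for ps in ([T],[S]):
    for n,c,g,r,z0,z1 in [("lid","blue",(.622,-.312),.078,.08,.086),("ypot","yellow",(.451,-.199),.0225,.093,.115),("rpot","red",(.601,.294),.0225,.093,.115)]:
        try: print(n,*[np.round(v,4) for v in fit(ps,c,g,r,z0,z1,4)])
        except Exception as e: print(n,e)
E
```

```text
lid [ 0.6191 -0.3059] [ 1.5104 -0.151  -1.4781  0.1613]
ypot [ 0.4502 -0.1943] [ 1.9442  5.6264 -1.7119 -3.9991]
rpot [0.5978 0.2897] [ 1.5762  1.6985 -1.7714 -1.798 ]
lid [ 0.6228 -0.31  ] [-0.9586 -0.5634  0.9851  0.3993]
ypot attempt to get argmax of an empty sequence
rpot [0.6079 0.2938] [ 2.9387  1.1274 -2.4356 -0.9752]
```

View pics/e.png

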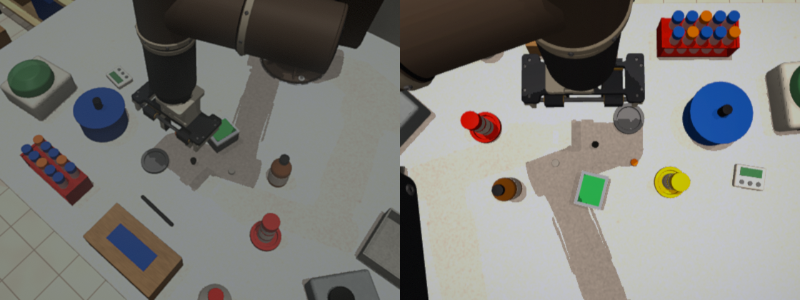

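Both views show everything placed: lid level on the tub (scene 98,112), both tall pots upright in their stands, bottle undisturbed, arm clear. Each pot was released within about 3 mm of its measured stand centre.

```bash
python3 -c "from plant import close_job;print(close_job())"
```

```text
the job is handed in; nothing more can be done
None
```

I handed the job in at about 33 s: the red and yellow pots are in their own stands, the blue pot is in the tub under the seated lid, and the bottle was not disturbed; no verdict came back.

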